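# Put the spectrometer bench kit into its matching holders

### The job

Put each of the four pieces of the bench kit into the grey holder made for it: the stand loupe upright in the wide round cup, the stepped gap gauge upright with its thin end up in the small round cup, the masking ring over the post, and the memory stick (the one lying in front of the keyboard, on the robot's side) flat and lengthwise in the rectangular tray. Seat each one fully, let go of it, and leave the jar and the metal test piece that stand among the kit where they are.

Things in the scene. Friction and masses are not known exactly. Their poses are not given: they have to be found in the camera images.
- loupe: Black round stand loupe, 36 mm diameter, 34 mm high, about 40 g, standing upright on the bench. Origin: centre of its underside; z up. Grip across the diameter.
- gauge: Pale yellow stepped electrode-gap gauge, 45 mm high, about 60 g, standing upright: foot 24 mm diameter, body about 20 mm, a thin neck on top. Solid for contact as the smooth hull of these steps (no ledges). Origin: centre of its underside; z up. Grip the foot or body.
- ring: Plain steel ring lying flat, 38 mm outer diameter, 18 mm hole, 8 mm thick, about 50 g. Origin: centre of its underside; z up. Grip across the outer diameter.
- stick: Red memory stick with a bright metal plug, lying flat in front of the keyboard among the kit (a similar one behind the keyboard belongs to the computer and is fixed), 18 mm wide (x), 52 mm long (y, plug 14 mm long at the -y end), 8 mm thick, about 12 g. Origin: centre of its underside; z up. Its red body is 18 mm wide from y = -12 to +26 mm; grip it across x at the origin.
- wide_cup: Wide round cup, the holder of the loupe: 62 mm across its rim, 11 mm high; inside 48 mm diameter at the floor, flaring to 55 mm at the rim; floor 3 mm above the bench. Grey moulded plastic, fixed to the bench. Origin: centre of the underside, on the bench top; z up.
- small_cup: Small round cup, the holder of the gauge: 49 mm across its rim, 10 mm high; inside 35 mm diameter at the floor, flaring to 42 mm at the rim; floor 3 mm above the bench. Grey moulded plastic, fixed to the bench. Origin: centre of the underside, on the bench top; z up.
- post: Post, the holder of the ring: round foot 56 mm diameter and 4 mm high, on it a step of 30 mm diameter whose top is 12 mm above the bench (the ring rests on it), in the middle an upright pin 9 mm diameter with tapered tip, its top 32 mm above the bench. Grey moulded plastic, fixed to the bench. Origin: centre of the underside, on the bench top; z up.
- stick_tray: Rectangular tray, the holder of the memory stick: outside 42 mm (x) by 76 mm (y), inside 34 by 68 mm; floor 4 mm and rim 10 mm above the bench, walls 4 mm thick. Each long wall has a gap 48 mm long in its middle, open down to the floor, for the fingers. The stick lies along y, either way round. Grey moulded plastic, fixed to the bench. Origin: centre of the underside, on the bench top; z up.
- jar: Bystander, to be left alone: white jar with blue cap, 42 mm diameter, 61 mm high, loose, standing among the kit (a similar one at the far left of the bench is fixed). Origin: centre of its underside; z up.
- test_piece: Bystander, to be left alone: bare ground-metal disc with three small dimples on top, standing among the kit, 41 mm diameter, 27 mm high, loose. Origin: centre of its underside; z up.
Things that resemble listed ones, but are neither listed nor needed, are in the scene too. Leave any green or red look-alike of the loupe alone.

How it is judged:
By the outcome, as a careful person would: the job done as asked, in the order asked, and still so for the second after the job is handed in, with the robot touching nothing.
It also fails if it takes over 96 s, if anything falls off the work surface, if the arm or the gripper's body presses on something with over 40 N, if the wrist force passes 120 N, or if a joint passes its speed limit or range.

### The arm

A 6-joint arm with a two-finger parallel gripper is mounted at the origin on a cart in front of the work surface, level with it; the furniture and walls round the work are solid. World frame = base frame: x ahead of the robot, y to its left, z up, the work surface at z = 0. Lengths are in mm, angles in degrees, forces in N, time in s.
With the tool pointing down it reaches from about 350 to 850 mm from the base axis. Payload 8.1 kg.
Tool frame: the origin (TCP) lies at the very end of the fingers, on their centre line; the grasp point (between the pads) lies r.tcp_to_grasp behind it (r.tcp_to_grasp is the distance from the TCP to the grasp point, in mm); z points along the fingers, y is the line along which they close (so a half turn about z gives the same grasp; the last joint's range is limited). The gripper opens to 85 mm and grips with 20 to 120 N. Pads are 22 mm wide; open, the fingers measure 114 mm over their backs; the gripper's body (76 mm by 85 mm) begins 54 mm behind the grasp point. The pads swing forward as they close: fully open they stand 13 mm farther back than shut.
Start: joints at [62.429, 7.471, 85.268, -0, 87.261, -4.893], TCP at [231.307, 553.626, 231.292] pointing down, gripper open.
Joint ranges: [-169.43, 169.43], [-51.17, 129.36], [1.28, 143.12], [-76.62, 256.62], [0, 156.53], [-152.29, 152.29]. Speed limits (degrees/s): [136.94, 136.94, 159.86, 180, 180, 180].

### API

Orientations are given as [roll, pitch, yaw] about the fixed x, y, z axes, in that order (R = Rz(yaw) Ry(pitch) Rx(roll)).
In Python, from bench import sense, viewer, order, r gives the robot as it stands.
- The arm moves only by the tool carry_out, never from a script. Its argument "increments" is one flat list of numbers, 7 for each row, row after row: the shift along the tool's x, y, z as a fraction of full scale, then the turn, a rotation vector about the tool's x, y, z as a fraction of full scale, then the opening, from -1 (shut) to 1 (fully open). A call has exactly 10 rows; each row is the pose to reach, as a shift and turn from the pose commanded when the call began, along the tool's axes at that moment, turning the shorter way round; what a row does not reach only later rows make up. Full scale, the value 1, is 400 mm for a shift and 2 pi rad for a turn. A row lasts 1/8 s, in which the tool goes at most 62.5 mm and 10.7 degrees, less where a joint would pass 70% of its speed; a pose out of reach is approached as far as the arm can. A call with a number of a shift or a turn outside -1 to 1 is refused whole. A call with a gripper value outside its range is refused whole. The fingers move at their own pace and stop on an object; "force" is the grip in N (left out, the last holds). Time passes only in rows, so rows that repeat a pose let the fingers close, or fill a call up. It gives the time, the measured TCP pose, the force, the opening and the grip force at its end, in the units of the state.
- sense(): the state, without advancing time (a new reading comes with each control period).
- viewer.snapshot(name): name is "scene" or "top" or "wrist"; returns the picture (480x640x3 uint8, red, green, blue); there is no depth.
- viewer.get_calibration(name): a dict with "fx", "fy", "cx", "cy" (pixels), "k1" (the pictures are not rectified: a ray, as slopes to the right and down, at radius r is drawn at 1 + k1 r^2 times it, then the intrinsics apply), "R" (3x3) and "t" (3): a world point X has camera coordinates R X + t. Camera axes: x right, y down, z forward; pixel columns grow to the right and rows downward; lengths in mm; the calibration is good to about 2 mm. A picture is of the moment at which its call begins: read the wrist's pose just before it. get_calibration takes no time and is no camera call; for the wrist camera it gives the pose at the moment of the call.
- order.hand_in(): hands the job in; it is judged then, once.
The state is a dict: "time": time; "joint_pos": joint angles; "qd": joint speeds; "joint_efforts": joint torques, N m; "tool_pos": TCP position; "tcp_rot": TCP orientation; "ft_force": force on the tool from outside, world axes, zero at the start; "wrist_torque": the same for the moment, N m; "finger_gap": finger opening in mm; "grip_force": force on a finger pad.
Only numpy, scipy, OpenCV 4.12 (cv2) and the standard library are available. Lean on these libraries where they do the work, as an engineer would, in place of code of your own. Each camera call takes 0.05 s, during which the arm holds its last target. There are 200 camera calls.

## Working session

There is one attempt and no reset: what is moved stays moved. The work goes in short steps, Python scripts to look and compute and a tool call to move; the robot and the scene stay as the last step left them, time stands still between calls to the robot, and variables do not carry over. Pictures are saved under pics/ and viewed, at most 14 in all, crops included, and the job is handed in when it is done.

Besides the shell and the picture viewer there is one more tool, called after "Call:" as name(argument=value, ...) on one line, values as JSON. carry_out: Moves the arm, as the interface text tells. Its arguments: {"type":"object","properties":{"increments":{"type":"array"},"force":{"type":"number"}},"required":["increments"]}

```bash
ls; mkdir -p pics
python3 - <<'E'
from bench import sense, viewer, order, r
import cv2
for n in ("scene","top","wrist"):
    im=viewer.snapshot(n); cv2.imwrite(f"pics/{n}0.png",im[:,:,::-1]); c=viewer.get_calibration(n); print(n,c)
print(sense()); print(r.tcp_to_grasp)
E
```

```text
pics
scene {'fx': 570.4543746670965, 'fy': 570.4543746670965, 'cx': 325.62387062168153, 'cy': 228.51617123143723, 'k1': 0.04754283128866518, 'R': array([[ 0.92614412, -0.3768643 ,  0.01517805],
       [-0.25205334, -0.64835461, -0.71840477],
       [ 0.28058187,  0.66152068, -0.69545971]]), 't': array([-370.93910038,  291.55072348,  682.9367787 ])}
top {'fx': 552.8073901443202, 'fy': 552.8073901443202, 'cx': 319.4739392224561, 'cy': 241.51782200099424, 'k1': -0.10577798970776164, 'R': array([[ 0.0214745 , -0.9995015 ,  0.02314291],
       [-0.98269022, -0.02536242, -0.18351208],
       [ 0.18400756, -0.01880149, -0.98274499]]), 't': array([170.33307882, 495.933217  , 838.42777521])}
wrist {'fx': 336.40026740866364, 'fy': 336.40026740866364, 'cx': 318.7720901622769, 'cy': 238.7039807022734, 'k1': -0.042604768206852404, 'R': array([[ 3.85081307e-01,  9.22882172e-01, -9.40460805e-04],
       [ 8.72861900e-01, -3.63878561e-01,  3.25122279e-01],
       [ 2.99707342e-01, -1.26019405e-01, -9.45671517e-01]]), 't': array([-599.54180288,  -42.82601504,  380.89326683])}
{'time': 0.15, 'joint_pos': array([ 6.24314986e+01,  7.50474220e+00,  8.53148154e+01, -1.41044359e-03,
        8.72635332e+01, -4.89262502e+00]), 'qd': array([ 0.00220417, -0.13496344, -0.25775269,  0.01577853, -0.04271574,
       -0.07825675]), 'joint_efforts': array([ 9.69501125e-04, -5.70053494e+01, -5.01165247e+01, -1.23242789e-04,
        9.27142653e-03,  4.59095418e-05]), 'tool_pos': array([231.09324772, 553.24258696, 230.49113038]), 'tcp_rot': array([-1.79917092e+02, -5.68309598e-03,  1.57324188e+02]), 'ft_force': array([0.36508473, 0.55879079, 0.43312949]), 'wrist_torque': array([-0.01902539,  0.05523707,  0.01388307]), 'grip_force': 0.0, 'finger_gap': 85.66648082872481}
18.700000000000003
```

View pics/top0.png

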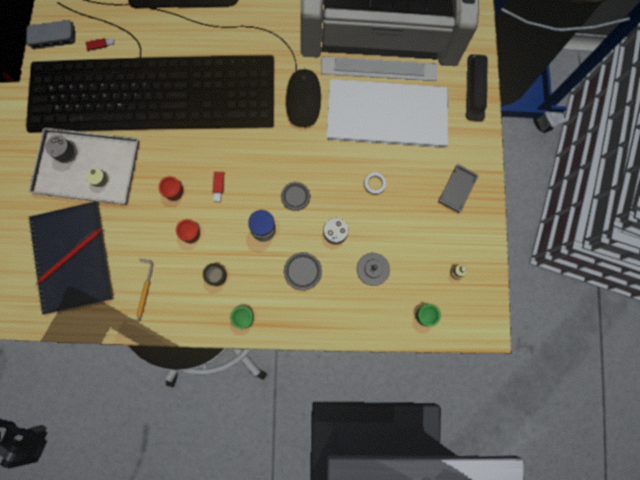

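View pics/scene0.png

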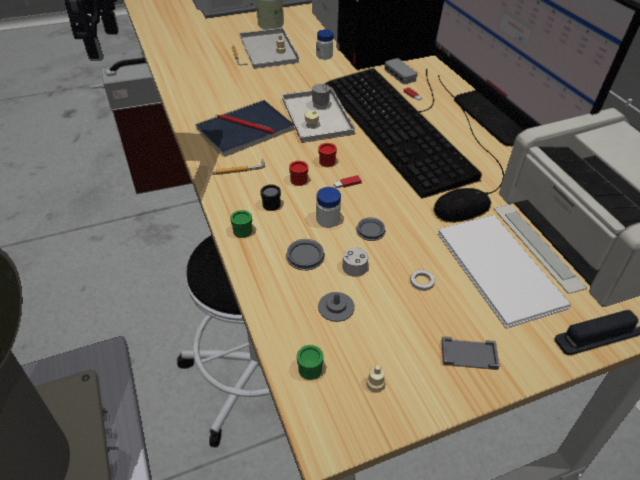

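```bash
cat > h.py <<'E'
import numpy as np, cv2
from bench import sense, viewer, order, r
def cal(n): 
    c=viewer.get_calibration(n); K=np.array([[c['fx'],0,c['cx']],[0,c['fy'],c['cy']],[0,0,1.]])
    return K,np.array([c['k1'],0,0,0.]),np.array(c['R']),np.array(c['t'])
def toplane(C,px,z):
    K,D,R,t=C; px=np.asarray(px,float).reshape(-1,1,2)
    d=cv2.undistortPoints(px,K,D).reshape(-1,2); d=np.c_[d,np.ones(len(d))]@R
    o=-R.T@t; s=(z-o[2])/d[:,2]; return o+s[:,None]*d
def topix(C,X):
    K,D,R,t=C; return cv2.projectPoints(np.asarray(X,float).reshape(-1,3),cv2.Rodrigues(R)[0],t,K,D)[0].reshape(-1,2)
def blobs(m,amin=60):
    cs,_=cv2.findContours(m.astype(np.uint8),cv2.RETR_EXTERNAL,cv2.CHAIN_APPROX_NONE)
    return [c for c in cs if cv2.contourArea(c)>amin]
def mask(im):
    hsv=cv2.cvtColor(im,cv2.COLOR_RGB2HSV); h,s,v=cv2.split(hsv)
    return ~((h>8)&(h<28)&(s>75)&(v>90)), hsv
E
python3 - <<'E'
from h import *
im=cv2.imread('pics/top0.png')[:,:,::-1].copy(); m,hsv=mask(im); C=cal('top')
seeds=dict(loupe=(214,273,17),gauge=(459,271,15),ring=(375,183,8),stick=(218,187,8),wide=(302,270,11),small=(295,195,10),post=(374,268,4),tray=(458,188,10),jar=(261,224,61),test=(335,231,27))
B=blobs(m,30)
for n,(u,v,z) in seeds.items():
    b=[c for c in B if cv2.pointPolygonTest(c,(u,v),True)>-4]
    if not b: print(n,'none'); continue
    b=min(b,key=cv2.contourArea); P=toplane(C,b,z); h=cv2.convexHull(P[:,:2].astype(np.float32))
    (c,wh,a)=cv2.minAreaRect(h); M=cv2.moments(h)
    print(n,'rect c',np.round(c,1),'size',np.round(wh,1),'ang',round(a,1),'cent',np.round([M['m10']/M['m00'],M['m01']/M['m00']],1))
cr=cv2.resize(im[150:335,140:490],None,fx=2.28,fy=2.28,interpolation=cv2.INTER_CUBIC); cv2.imwrite('pics/crop1.png',cr[:,:,::-1])
E
```

```text
loupe rect c [438.7 351.2] size [36.1 37.7] ang 1.6 cent [438.6 351.3]
gauge rect c [454.3 -49.1] size [24.6 18.8] ang 81.9 cent [454.6 -49.8]
ring rect c [603.3  88.9] size [37.7 39.1] ang 46.7 cent [603.5  89. ]
stick rect c [589.  356.1] size [16.2 51.3] ang 89.8 cent [589.9 355.9]
wide rect c [450.2 209.8] size [66.1 81.1] ang 19.0 cent [452.6 211.7]
small rect c [575.3 224.2] size [48.6 48.7] ang 47.4 cent [575.8 224.2]
post rect c [456.1  91.3] size [55.4 53.4] ang 0.6 cent [455.9  91.5]
tray rect c [597.9 -54.7] size [42.4 79. ] ang 63.1 cent [598.1 -54.6]
jar rect c [512.7 274.8] size [48.4 41. ] ang 2.1 cent [513.6 274.2]
test rect c [516.8 156. ] size [48.2 43.2] ang 21.9 cent [516.2 158.1]
```

View pics/crop1.png

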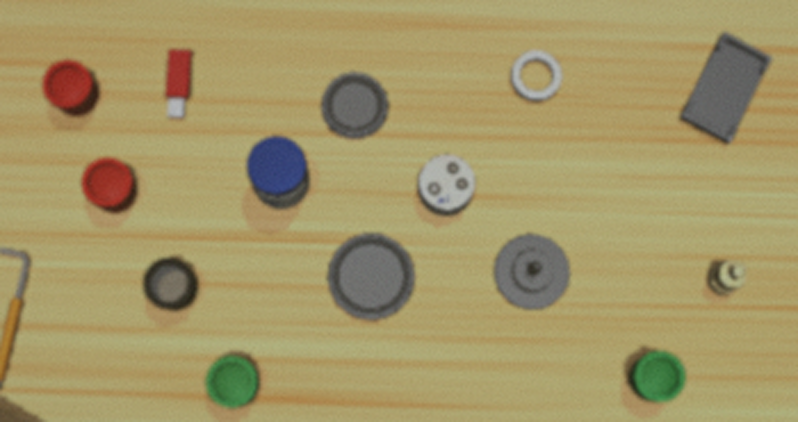

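Call:
carry_out(increments=[-0.3,-0.12,0.03,0,0,0,1,-0.45,-0.2,0.06,0,0,0,1,-0.67,-0.266,0.078,0,0,0,1,-0.67,-0.266,0.078,0,0,0,1,-0.67,-0.266,0.078,0,0,0,0.4,-0.67,-0.266,0.078,0,0,0,0.4,-0.67,-0.266,0.078,0,0,0,0.4,-0.67,-0.266,0.078,0,0,0,0.4,-0.67,-0.266,0.078,0,0,0,0.4,-0.67,-0.266,0.078,0,0,0,0.4])

```text
time: 1.4
tool_pos: [437.2, 352.7, 200.2]
tcp_rot: [180.0, 0.0, 157.4]
ft_force: [-0.6, -0.7, 0.2]
finger_gap: 59.9
grip_force: 0.0
```

```bash
cat >> h.py <<'E'
from scipy.spatial.transform import Rotation as Ro
def plan(*targets):
    "targets (x,y,z,yaw): increments from the measured pose"
    s=sense(); R0=Ro.from_euler('xyz',s['tcp_rot'],degrees=True)
    print('t',round(s['time'],2),'tcp',np.round(s['tool_pos'],1),'rot',np.round(s['tcp_rot'],2),'gap',round(s['finger_gap'],1),'grip',round(s['grip_force'],1),'ft',np.round(s['ft_force'],1))
    for x,y,z,yaw in targets:
        d=R0.inv().apply(np.array([x,y,z])-s['tool_pos'])/400
        w=(R0.inv()*Ro.from_euler('xyz',[180,0,yaw],degrees=True)).as_rotvec()/(2*np.pi)
        print((x,y,z,yaw),np.round(d,4),np.round(w,4))
E
python3 - <<'E'
from h import *
C=cal('wrist'); im=viewer.snapshot('wrist'); cv2.imwrite('pics/w1.png',im[:,:,::-1])
print(topix(C,[[438.7,351.2,34],[438.7,351.2,0],[450,210,11]]))
np.savez('w1.npz',K=C[0],D=C[1],R=C[2],t=C[3])
plan((438.7,351.2,14,157.3))
E
```

```text
[[317.64005588 218.09660451]
 [317.72219172 209.42643393]
 [201.62492351 270.0884524 ]]
t 1.45 tcp [437.2 352.6 200.2] rot [180.     0.   157.38] gap 59.8 grip 0.0 ft [-0.2 -0.8  0.2]
(438.7, 351.2, 14, 157.3) [-0.0048 -0.0018  0.4654] [0.     0.     0.0002]
```

View pics/w1.png

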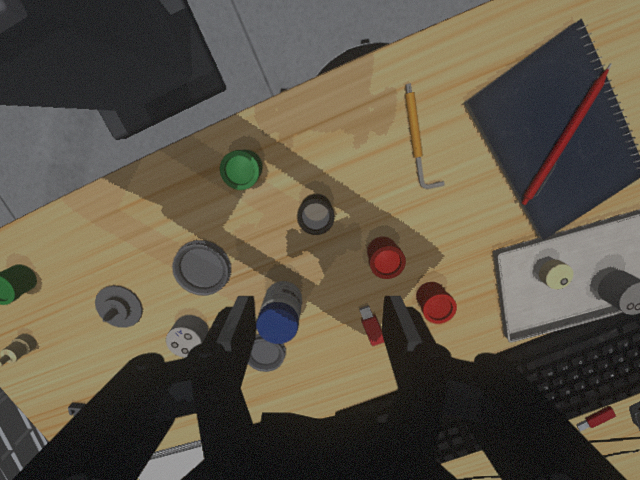

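Call:
carry_out(increments=[-0.0048,-0.0018,0.1,0,0,0,0.4,-0.0048,-0.0018,0.25,0,0,0,0.4,-0.0048,-0.0018,0.38,0,0,0,0.4,-0.0048,-0.0018,0.445,0,0,0,0.4,-0.0048,-0.0018,0.4655,0,0,0,0.4,-0.0048,-0.0018,0.4655,0,0,0,0.4,-0.0048,-0.0018,0.4655,0,0,0,-1,-0.0048,-0.0018,0.4655,0,0,0,-1,-0.0048,-0.0018,0.4655,0,0,0,-1,-0.0048,-0.0018,0.4655,0,0,0,-1], force=40)

```text
time: 2.7
tool_pos: [440.4, 351.7, 16.1]
tcp_rot: [179.8, 0.1, 157.3]
ft_force: [-1.9, -0.2, 7.2]
finger_gap: 33.4
grip_force: 39.8
```

Run:
```python
from h import *
im=cv2.imread('pics/top0.png')[:,:,::-1].copy(); hsv=cv2.cvtColor(im,cv2.COLOR_RGB2HSV); C=cal('top')
m=(hsv[:,:,1]<60)
for n,s,z in(('wide',(302,270),11),('tray',(458,188),10),('small',(295,195),10),('post',(374,268),4)):
  for c in blobs(m,100):
    if cv2.pointPolygonTest(c,s,False)>=0:
        h=cv2.convexHull(toplane(C,c,z)[:,:2].astype(np.float32)); print(n,cv2.minAreaRect(h),cv2.fitEllipse(h)[0])
plan((438.7,351.2,100,157.3),(450.5,210,100,157.3))
```

```text
wide ((448.56353759765625, 208.3020477294922), (60.60329818725586, 60.24067306518555), 28.02326011657715) (448.56085205078125, 208.36170959472656)
tray ((598.3540649414062, -54.298255920410156), (41.4239387512207, 76.59715270996094), 62.60041809082031) (598.2310791015625, -55.95606231689453)
small ((576.0255126953125, 224.2606964111328), (47.07837677001953, 47.154441833496094), 1.5258979797363281) (575.9008178710938, 224.09518432617188)
post ((455.6915283203125, 91.79051208496094), (52.72748565673828, 52.52069091796875), 45.67802047729492) (455.6238708496094, 91.44677734375)
t 2.7 tcp [440.4 351.7  16.1] rot [1.7984e+02 1.1000e-01 1.5733e+02] gap 33.4 grip 39.8 ft [-1.9 -0.2  7.2]
(438.7, 351.2, 100, 157.3) [ 0.0031 -0.0021 -0.2098] [0.0005 0.0003 0.0001]
(450.5, 210, 100, 157.3) [-0.1602 -0.3165 -0.2104] [0.0005 0.0003 0.0001]
```

Call:
carry_out(increments=[0,0,-0.1,0,0,0,-1,0,0,-0.18,0,0,0,-1,-0.03,-0.06,-0.21,0,0,0,-1,-0.08,-0.17,-0.21,0,0,0,-1,-0.12,-0.25,-0.21,0,0,0,-1,-0.15,-0.305,-0.21,0,0,0,-1,-0.1575,-0.322,-0.21,0,0,0,-1,-0.1575,-0.322,-0.21,0,0,0,-1,-0.1575,-0.322,-0.21,0,0,0,-1,-0.1575,-0.322,-0.21,0,0,0,-1])

```text
time: 3.95
tool_pos: [447.4, 208.4, 97.9]
tcp_rot: [180.0, -0.0, 157.4]
ft_force: [0.0, 0.2, -0.4]
finger_gap: 33.9
grip_force: 40.2
```

Run:
```python
from h import *
C=cal('wrist'); im=viewer.snapshot('wrist'); cv2.imwrite('pics/w2.png',im[:,:,::-1])
s=sense()['tool_pos']
print(topix(C,[s,s+[0,0,18.7],[448.6,208.4,0],[448.6,208.4,11]]))
plan((448.6,208.4,17,157.3),(448.6,208.4,25,157.3))
```

```text
[[318.18110599 305.87196651]
 [318.13653415 328.05000662]
 [319.08892357 240.9467598 ]
 [319.11168234 245.95241097]]
t 4.0 tcp [447.4 208.3  97.8] rot [-1.8000e+02 -1.0000e-02  1.5738e+02] gap 33.7 grip 40.2 ft [-0.5 -0.3 -0.2]
(448.6, 208.4, 17, 157.3) [-0.0027  0.0015  0.2021] [-0.     -0.      0.0002]
(448.6, 208.4, 25, 157.3) [-0.0027  0.0015  0.1821] [-0.     -0.      0.0002]
```

View pics/w2.png

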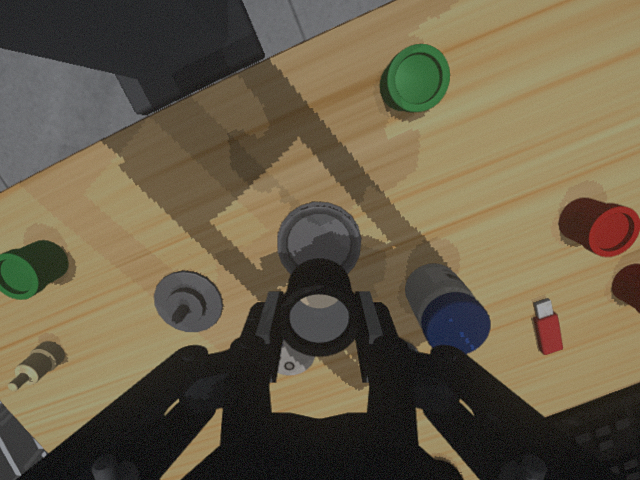

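Call:
carry_out(increments=[-0.009,0.0015,0.06,0,0,0,-1,-0.009,0.0015,0.13,0,0,0,-1,-0.009,0.0015,0.175,0,0,0,-1,-0.009,0.0015,0.19,0,0,0,-1,-0.009,0.0015,0.196,0,0,0,-1,-0.009,0.0015,0.196,0,0,0,-1,-0.009,0.0015,0.196,0,0,0,0.3,-0.009,0.0015,0.196,0,0,0,0.3,-0.009,0.0015,0.196,0,0,0,0.3,-0.009,0.0015,0.1,0,0,0,0.3])

```text
time: 5.25
tool_pos: [448.2, 205.7, 55.3]
tcp_rot: [-179.7, -0.3, 157.3]
ft_force: [-0.3, -0.4, 0.2]
finger_gap: 55.5
grip_force: 0.0
```

Run:
```python
from h import *
plan((448.6,208.4,150,157.3),(454.5,-50,200,157.3))
```

```text
t 5.25 tcp [448.2 205.7  55.3] rot [-179.74   -0.29  157.32] gap 55.5 grip 0.0 ft [-0.3 -0.4  0.2]
(448.6, 208.4, 150, 157.3) [ 0.0028  0.0055 -0.2368] [-0.0007 -0.0008  0.0001]
(454.5, -50, 200, 157.3) [-0.2592 -0.5854 -0.3605] [-0.0007 -0.0008  0.0001]
```

Call:
carry_out(increments=[0,0,-0.12,0,0,0,0.3,0,0,-0.25,0,0,0,0.3,-0.06,-0.13,-0.36,0,0,0,0.1,-0.12,-0.27,-0.36,0,0,0,0.1,-0.18,-0.4,-0.36,0,0,0,0.1,-0.24,-0.53,-0.36,0,0,0,0.1,-0.259,-0.585,-0.36,0,0,0,0.1,-0.259,-0.585,-0.36,0,0,0,0.1,-0.259,-0.585,-0.36,0,0,0,0.1,-0.259,-0.585,-0.36,0,0,0,0.1])

```text
time: 6.5
tool_pos: [456.5, -48.0, 201.9]
tcp_rot: [180.0, -0.0, 157.4]
ft_force: [-1.4, -0.3, -0.1]
finger_gap: 47.1
grip_force: 0.0
```

Run:
```python
from h import *
C=cal('wrist'); im=viewer.snapshot('wrist')
t=viewer.snapshot('top')
p=topix(C,[[454.5,-50,0],[454.5,-50,45]]); print(p)
u,v=p.mean(0).astype(int)
a=cv2.resize(im[max(v-60,0):v+60,max(u-60,0):u+60],(480,480),interpolation=cv2.INTER_CUBIC)
b=cv2.resize(t[230:310,260:340],(480,480),interpolation=cv2.INTER_CUBIC)
print('crop origin',max(u-60,0),max(v-60,0),'x',480/120)
cv2.imwrite('pics/w3.png',np.hstack([a,b])[:,:,::-1][:, :800*1] if 0 else cv2.resize(np.hstack([a,b]),(800,400))[:,:,::-1])
plan((454.5,-50,11,157.3))
```

```text
[[315.94780361 206.17589663]
 [315.59600721 217.55804563]]
crop origin 255 151 x 4.0
t 6.6 tcp [456.5 -48.1 201.9] rot [ 1.7999e+02 -1.0000e-02  1.5742e+02] gap 47.4 grip 0.0 ft [-0.1  0.7  0.5]
(454.5, -50, 11, 157.3) [ 0.0028 -0.0063  0.4771] [ 0.     -0.      0.0003]
```

View pics/w3.png

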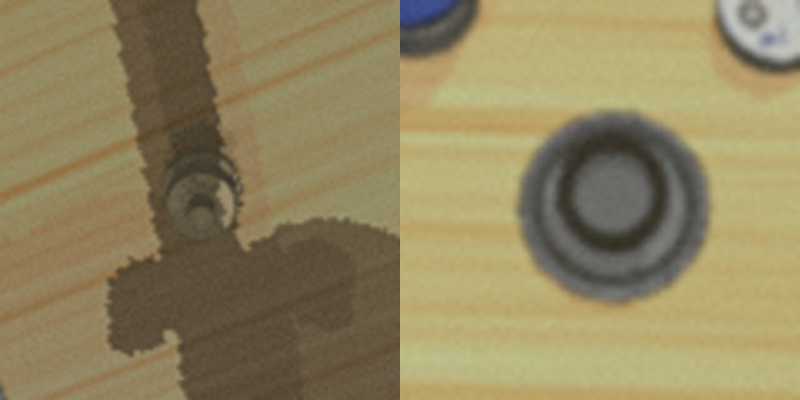

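Call:
carry_out(increments=[0.0028,-0.006,0.1,0,0,0,0.1,0.0028,-0.006,0.25,0,0,0,0.1,0.0028,-0.006,0.38,0,0,0,0.1,0.0028,-0.006,0.45,0,0,0,0.1,0.0028,-0.006,0.477,0,0,0,0.1,0.0028,-0.006,0.477,0,0,0,0.1,0.0028,-0.006,0.477,0,0,0,-1,0.0028,-0.006,0.477,0,0,0,-1,0.0028,-0.006,0.477,0,0,0,-1,0.0028,-0.006,0.477,0,0,0,-1])

```text
time: 7.85
tool_pos: [456.0, -51.3, 13.0]
tcp_rot: [180.0, 0.2, 157.3]
ft_force: [-2.4, 0.0, 6.2]
finger_gap: 20.1
grip_force: 39.1
```

Run:
```python
from h import *
plan((454.5,-50,130,157.3),(575.9,224.2,130,157.3))
```

```text
t 7.85 tcp [456.  -51.3  13. ] rot [179.97   0.18 157.32] gap 20.1 grip 39.1 ft [-2.4  0.   6.2]
(454.5, -50, 130, 157.3) [ 0.0039  0.0017 -0.2926] [0.0001 0.0005 0.    ]
(575.9, 224.2, 130, 157.3) [-0.0118  0.7512 -0.2922] [0.0001 0.0005 0.    ]
```

Call:
carry_out(increments=[0,0,-0.1,0,0,0,-1,0,0.03,-0.22,0,0,0,-1,-0.003,0.13,-0.292,0,0,0,-1,-0.005,0.26,-0.292,0,0,0,-1,-0.008,0.4,-0.292,0,0,0,-1,-0.01,0.53,-0.292,0,0,0,-1,-0.01,0.65,-0.292,0,0,0,-1,-0.012,0.72,-0.292,0,0,0,-1,-0.012,0.751,-0.292,0,0,0,-1,-0.012,0.751,-0.292,0,0,0,-1])

```text
time: 9.1
tool_pos: [574.8, 224.5, 128.2]
tcp_rot: [-180.0, 0.0, 157.4]
ft_force: [0.0, 0.0, -0.3]
finger_gap: 19.8
grip_force: 39.4
```

Run:
```python
from h import *
C=cal('wrist'); im=viewer.snapshot('wrist'); cv2.imwrite('pics/w4.png',im[:,:,::-1])
s=sense()['tool_pos']
print(topix(C,[s+[0,0,32],s-[0,0,13],[575.9,224.2,3],[575.9,224.2,10]]))
plan((575.9,224.2,17,157.3))
```

```text
[[316.43009122 347.34243348]
 [316.95118015 293.06613255]
 [318.59991439 230.12896409]
 [318.599978   232.71344609]]
t 9.15 tcp [574.6 223.8 128. ] rot [-179.98    0.    157.32] gap 20.1 grip 39.4 ft [-0.2 -0.1 -1.2]
(575.9, 224.2, 17, 157.3) [-0.0026  0.0023  0.2776] [-0.0001  0.      0.0001]
```

View pics/w4.png

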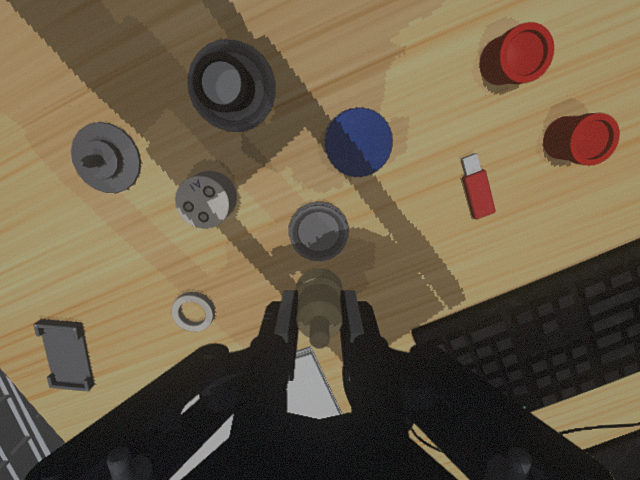

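Call:
carry_out(increments=[-0.005,0.0023,0.08,0,0,0,-1,-0.005,0.0023,0.18,0,0,0,-1,-0.005,0.0023,0.245,0,0,0,-1,-0.005,0.0023,0.27,0,0,0,-1,-0.005,0.0023,0.279,0,0,0,-1,-0.005,0.0023,0.279,0,0,0,-1,-0.005,0.0023,0.279,0,0,0,0,-0.005,0.0023,0.279,0,0,0,0.1,-0.005,0.0023,0.279,0,0,0,0.1,-0.005,0.0023,0.2,0,0,0,0.1])

```text
time: 10.4
tool_pos: [574.3, 223.8, 45.2]
tcp_rot: [-179.8, -0.3, 157.3]
ft_force: [-0.2, 0.2, -0.2]
finger_gap: 47.0
grip_force: 0.0
```

Run:
```python
from h import *
plan((576,224,150,157.3),(603.5,89,180,157.3))
```

```text
t 10.4 tcp [574.3 223.8  45.2] rot [-179.78   -0.27  157.33] gap 47.0 grip 0.0 ft [-0.2  0.2 -0.2]
(576, 224, 150, 157.3) [-0.0024  0.0011 -0.2621] [-0.0006 -0.0008  0.0001]
(603.5, 89, 180, 157.3) [-0.1956 -0.2841 -0.3369] [-0.0006 -0.0008  0.0001]
```

Call:
carry_out(increments=[0,0,-0.08,0,0,0,0.1,0,0,-0.2,0,0,0,0.1,-0.05,-0.07,-0.3,0,0,0,0.3,-0.1,-0.15,-0.337,0,0,0,0.3,-0.15,-0.22,-0.337,0,0,0,0.3,-0.195,-0.284,-0.337,0,0,0,0.3,-0.195,-0.284,-0.337,0,0,0,0.3,-0.195,-0.284,-0.337,0,0,0,0.3,-0.195,-0.284,-0.337,0,0,0,0.3,-0.195,-0.284,-0.337,0,0,0,0.3])

```text
time: 11.65
tool_pos: [605.0, 90.5, 182.7]
tcp_rot: [180.0, -0.0, 157.4]
ft_force: [0.6, 0.2, 0.3]
finger_gap: 55.4
grip_force: 0.0
```

Run:
```python
from h import *
C=cal('wrist'); im=viewer.snapshot('wrist'); cv2.imwrite('pics/w5.png',im[:,:,::-1])
p=topix(C,[[603.5,89,4],[575.9,224.2,3],[455.6,91.5,4],[598.3,-54.6,10]]); print(p)
hsv=cv2.cvtColor(im,cv2.COLOR_RGB2HSV); m=(hsv[:,:,1]<60)
for c in blobs(m,150):
    if cv2.pointPolygonTest(c,tuple(map(float,p[0])),True)>-12:
        h=cv2.convexHull(toplane(C,c,8)[:,:2].astype(np.float32)); print(cv2.minAreaRect(h),cv2.fitEllipse(h)[0])
plan((603.5,89,2,157.3))
```

```text
[[316.4914892  212.02067637]
 [440.22517995 130.45664553]
 [253.11258501  57.76724828]
 [185.05591625 261.47212932]]
((602.6679077148438, 88.82538604736328), (37.111541748046875, 38.079856872558594), 67.4077377319336) (602.8175659179688, 88.62294006347656)
t 11.7 tcp [605.   90.4 182.7] rot [180.    -0.   157.38] gap 55.3 grip 0.0 ft [ 0.2  0.3 -0.2]
(603.5, 89, 2, 157.3) [ 0.002  -0.0047  0.4517] [ 0.     -0.      0.0002]
```

View pics/w5.png

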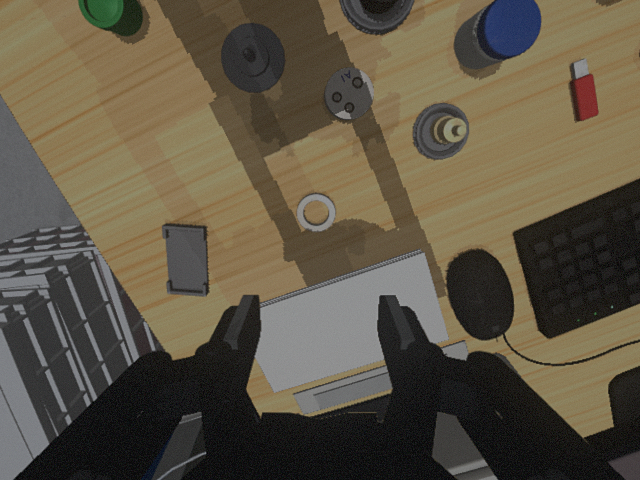

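Call:
carry_out(increments=[0.0048,-0.0055,0.1,0,0,0,0.3,0.0048,-0.0055,0.24,0,0,0,0.3,0.0048,-0.0055,0.36,0,0,0,0.3,0.0048,-0.0055,0.43,0,0,0,0.3,0.0048,-0.0055,0.4515,0,0,0,0.3,0.0048,-0.0055,0.4515,0,0,0,0.3,0.0048,-0.0055,0.4515,0,0,0,-1,0.0048,-0.0055,0.4515,0,0,0,-1,0.0048,-0.0055,0.4515,0,0,0,-1,0.0048,-0.0055,0.4515,0,0,0,-1])

```text
time: 12.95
tool_pos: [604.3, 88.6, 4.5]
tcp_rot: [179.9, 0.2, 157.3]
ft_force: [-1.3, 0.7, 6.7]
finger_gap: 32.9
grip_force: 39.5
```

Run:
```python
from h import *
plan((603,89,100,157.3),(455.7,91.5,100,157.3))
```

```text
t 12.95 tcp [604.3  88.6   4.5] rot [179.89   0.19 157.32] gap 32.9 grip 39.5 ft [-1.3  0.7  6.7]
(603, 89, 100, 157.3) [ 0.0025  0.     -0.2387] [0.0003 0.0005 0.0001]
(455.7, 91.5, 100, 157.3) [ 0.3447 -0.1362 -0.24  ] [0.0003 0.0005 0.0001]
```

Call:
carry_out(increments=[0,0,-0.05,0,0,0,-1,0,0,-0.15,0,0,0,-1,0.03,-0.01,-0.22,0,0,0,-1,0.1,-0.04,-0.24,0,0,0,-1,0.19,-0.075,-0.24,0,0,0,-1,0.27,-0.105,-0.24,0,0,0,-1,0.32,-0.125,-0.24,0,0,0,-1,0.3447,-0.1362,-0.24,0,0,0,-1,0.3447,-0.1362,-0.24,0,0,0,-1,0.3447,-0.1362,-0.24,0,0,0,-1])

```text
time: 14.2
tool_pos: [455.3, 91.2, 98.7]
tcp_rot: [180.0, 0.1, 157.3]
ft_force: [-0.2, -0.7, -0.6]
finger_gap: 33.2
grip_force: 39.4
```

Run:
```python
from h import *
C=cal('wrist'); im=viewer.snapshot('wrist'); cv2.imwrite('pics/w6.png',im[:,:,::-1])
s=sense()['tool_pos']
print(topix(C,[s+[0,0,3.5],s+[0,0,-4.5],[455.7,91.5,4],[455.7,91.5,12],[455.7,91.5,32]]))
plan((455.7,91.5,17,157.3))
```

```text
[[318.2713204  309.25819595]
 [318.27626292 300.83586532]
 [318.98411901 241.16188752]
 [319.00266033 244.82938452]
 [319.05443236 255.0720811 ]]
t 14.25 tcp [455.2  91.2  98.5] rot [1.7998e+02 4.0000e-02 1.5731e+02] gap 33.3 grip 39.4 ft [ 0.9  0.  -1.5]
(455.7, 91.5, 17, 157.3) [-0.0008  0.0012  0.2038] [0.0001 0.0001 0.    ]
```

View pics/w6.png

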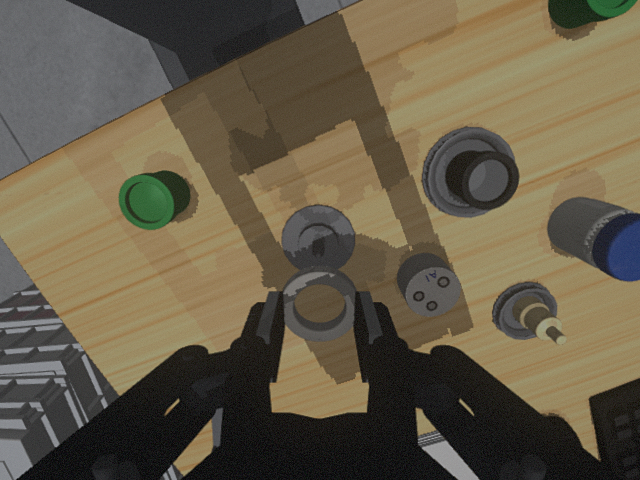

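Call:
carry_out(increments=[-0.006,0,0.05,0,0,0,-1,-0.006,0,0.11,0,0,0,-1,-0.006,0,0.14,0,0,0,-1,-0.006,0,0.16,0,0,0,-1,-0.006,0,0.175,0,0,0,-1,-0.006,0,0.19,0,0,0,-1,-0.006,0,0.2,0,0,0,-1,-0.006,0,0.204,0,0,0,-1,-0.006,0,0.204,0,0,0,-1,-0.006,0,0.204,0,0,0,-1])

```text
time: 15.5
tool_pos: [456.7, 90.3, 16.7]
tcp_rot: [180.0, 0.0, 157.3]
ft_force: [0.3, 0.7, -0.3]
finger_gap: 33.3
grip_force: 39.4
```

Call:
carry_out(increments=[0,0,0,0,0,0,0.3,0,0,0,0,0,0,0.3,0,0,0,0,0,0,0.3,0,0,-0.1,0,0,0,0.3,0,0,-0.25,0,0,0,0.3,0,0,-0.38,0,0,0,0.3,0,0,-0.45,0,0,0,0.3,0,0,-0.45,0,0,0,0.3,0,0,-0.45,0,0,0,0.1,0,0,-0.45,0,0,0,0.1])

```text
time: 16.75
tool_pos: [455.4, 90.2, 194.6]
tcp_rot: [-179.9, -0.2, 157.3]
ft_force: [-0.3, 0.3, 0.3]
finger_gap: 47.3
grip_force: 0.0
```

Run:
```python
from h import *
plan((589.5,356,190,178))
```

```text
t 16.75 tcp [455.4  90.2 194.6] rot [-1.7992e+02 -1.6000e-01  1.5732e+02] gap 47.3 grip 0.0 ft [-0.3  0.3  0.3]
(589.5, 356, 190, 178) [-0.0531  0.7423  0.0104] [-0.0001 -0.0005 -0.0574]
```

Call:
carry_out(increments=[-0.006,0.1,0,0,0,-0.01,0.1,-0.015,0.22,0.01,0,0,-0.02,0.1,-0.025,0.35,0.01,0,0,-0.03,0.1,-0.035,0.48,0.01,0,0,-0.04,0.1,-0.045,0.61,0.01,0,0,-0.05,0.1,-0.05,0.7,0.01,0,0,-0.0574,0.1,-0.053,0.742,0.01,0,0,-0.0574,0.1,-0.053,0.742,0.01,0,0,-0.0574,0.1,-0.053,0.742,0.01,0,0,-0.0574,0.1,-0.053,0.742,0.01,0,0,-0.0574,0.1])

```text
time: 18.0
tool_pos: [590.3, 355.1, 192.4]
tcp_rot: [-180.0, -0.0, 177.9]
ft_force: [-0.7, 0.3, 0.7]
finger_gap: 46.9
grip_force: 0.0
```

Run:
```python
from h import *
C=cal('wrist'); im=viewer.snapshot('wrist'); T=viewer.snapshot('top'); cv2.imwrite('pics/top2.png',cv2.resize(T[150:335,140:490],None,fx=2.28,fy=2.28,interpolation=cv2.INTER_CUBIC)[:,:,::-1])
cv2.imwrite('pics/w7.png',im[:,:,::-1])
def red(C,im,seed,n):
    hsv=cv2.cvtColor(im,cv2.COLOR_RGB2HSV); m=((hsv[:,:,0]<6)|(hsv[:,:,0]>168))&(hsv[:,:,1]>130)
    for c in blobs(m,50):
        P=toplane(C,c,8)[:,:2].astype(np.float32); q=cv2.minAreaRect(cv2.convexHull(P))
        if np.hypot(*(np.array(q[0])-[597,356]))<30: print(n,q, np.round(cv2.boxPoints(q),1).tolist())
red(C,im,0,'wrist'); red(cal('top'),T,0,'top')
print(topix(C,[[589.5,356,8]]))
plan((589.5,356,2,178))
```

```text
wrist ((596.6522216796875, 355.7042541503906), (37.223960876464844, 16.89026641845703), 0.3172973394393921) [[578.0, 364.0], [578.0999755859375, 347.20001220703125], [615.2999877929688, 347.3999938964844], [615.2000122070312, 364.29998779296875]]
[[319.60666278 210.52161166]]
t 18.1 tcp [590.5 355.3 192.8] rot [1.8000e+02 1.0000e-02 1.7794e+02] gap 47.0 grip 0.0 ft [-0.6  0.1 -0. ]
(589.5, 356, 2, 178) [0.0025 0.0017 0.4769] [ 0.      0.     -0.0002]
```

View pics/w7.png

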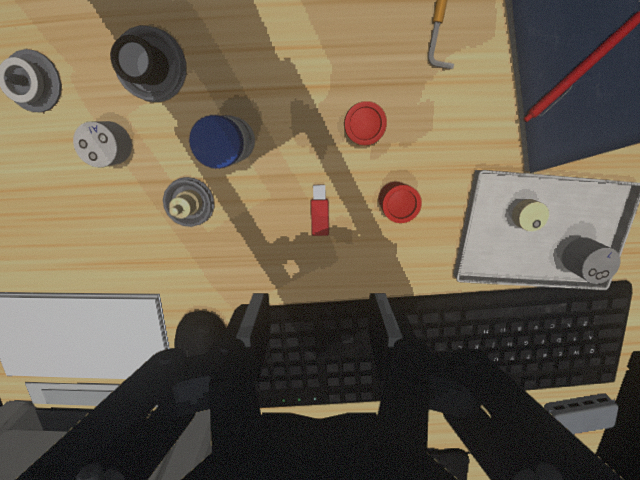

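View pics/top2.png

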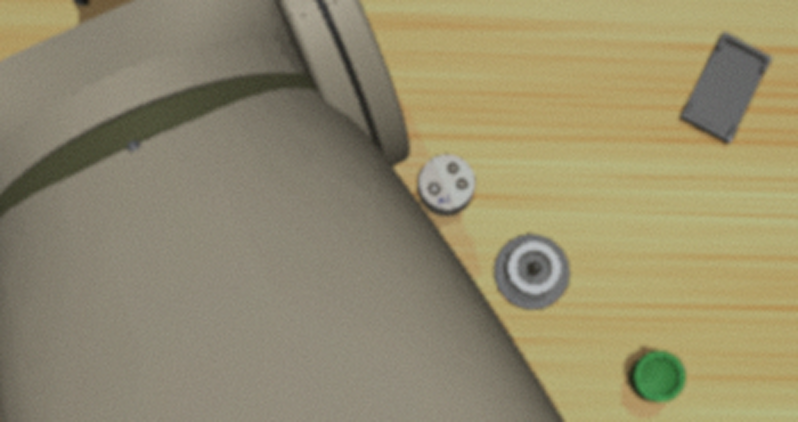

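Call:
carry_out(increments=[0.0012,0.001,0.1,0,0,-0.0067,0.1,0.0012,0.001,0.25,0,0,-0.0067,0.1,0.0012,0.001,0.38,0,0,-0.0067,0.1,0.0012,0.001,0.45,0,0,-0.0067,0.1,0.0012,0.001,0.477,0,0,-0.0067,0.1,0.0012,0.001,0.477,0,0,-0.0067,0.1,0.0012,0.001,0.477,0,0,-0.0067,-1,0.0012,0.001,0.477,0,0,-0.0067,-1,0.0012,0.001,0.477,0,0,-0.0067,-1,0.0012,0.001,0.477,0,0,-0.0067,-1], force=30)

```text
time: 19.35
tool_pos: [591.6, 357.2, 4.3]
tcp_rot: [179.9, 0.2, -179.6]
ft_force: [-0.5, -1.1, 5.9]
finger_gap: 17.0
grip_force: 29.8
```

Run:
```python
from h import *
plan((590,355.7,120,180.3),(598.3,-54.5,120,152.6))
```

```text
t 19.35 tcp [591.6 357.2   4.3] rot [ 179.91    0.2  -179.6 ] gap 17.0 grip 29.8 ft [-0.5 -1.1  5.9]
(590, 355.7, 120, 180.3) [ 0.003  -0.0032 -0.2894] [0.0003 0.0005 0.0003]
(598.3, -54.5, 120, 152.6) [-0.0106 -1.0288 -0.291 ] [0.0004 0.0005 0.0772]
```

Call:
carry_out(increments=[0,0,-0.08,0,0,0,-1,0,0,-0.2,0,0,0,-1,0,-0.08,-0.291,0,0,0.01,-1,-0.002,-0.2,-0.291,0,0,0.022,-1,-0.004,-0.33,-0.291,0,0,0.035,-1,-0.005,-0.46,-0.291,0,0,0.047,-1,-0.006,-0.59,-0.291,0,0,0.06,-1,-0.008,-0.72,-0.291,0,0,0.07,-1,-0.009,-0.84,-0.291,0,0,0.077,-1,-0.01,-0.93,-0.291,0,0,0.077,-1])

```text
time: 20.6
tool_pos: [596.8, -17.7, 119.0]
tcp_rot: [180.0, 0.1, 152.6]
ft_force: [-0.9, -0.3, 0.5]
finger_gap: 16.7
grip_force: 29.4
```

Run:
```python
from h import *
plan((598.3,-54.5,100,152.6))
```

```text
t 20.6 tcp [596.8 -17.7 119. ] rot [1.7998e+02 8.0000e-02 1.5258e+02] gap 16.7 grip 29.4 ft [-0.9 -0.3  0.5]
(598.3, -54.5, 100, 152.6) [-0.0456 -0.08    0.0476] [ 0.      0.0002 -0.0001]
```

Call:
carry_out(increments=[-0.02,-0.04,0.02,0,0,0,-1,-0.0456,-0.08,0.0476,0,0,0,-1,-0.0456,-0.08,0.0476,0,0,0,-1,-0.0456,-0.08,0.0476,0,0,0,-1,-0.0456,-0.08,0.0476,0,0,0,-1,-0.0456,-0.08,0.0476,0,0,0,-1,-0.0456,-0.08,0.0476,0,0,0,-1,-0.0456,-0.08,0.0476,0,0,0,-1,-0.0456,-0.08,0.0476,0,0,0,-1,-0.0456,-0.08,0.0476,0,0,0,-1])

```text
time: 21.85
tool_pos: [598.1, -52.4, 99.0]
tcp_rot: [-180.0, -0.0, 152.7]
ft_force: [0.6, -0.1, -0.2]
finger_gap: 16.7
grip_force: 29.4
```

Run:
```python
from h import *
C=cal('wrist'); im=viewer.snapshot('wrist'); cv2.imwrite('pics/w8.png',im[:,:,::-1])
s=sense()['tool_pos']
print(topix(C,[s+[0,0,4],[598.3,-54.5,10]]))
hsv=cv2.cvtColor(im,cv2.COLOR_RGB2HSV); m=((hsv[:,:,0]<6)|(hsv[:,:,0]>168))&(hsv[:,:,1]>130)
for c in blobs(m,200):
    q=cv2.minAreaRect(cv2.convexHull(toplane(C,c,s[2]+4)[:,:2].astype(np.float32))); print('red',q)
plan((598.3,-54.5,8.5,152.6))
```

```text
[[318.32753777 310.23614775]
 [316.00507583 245.02551502]]
red ((601.5310668945312, -53.83592224121094), (17.626800537109375, 39.034088134765625), 62.67720413208008)
t 21.9 tcp [598.1 -52.4  99. ] rot [-180.     -0.    152.67] gap 16.6 grip 29.4 ft [ 0.  -0.4 -0.4]
(598.3, -54.5, 8.5, 152.6) [-0.0029 -0.0044  0.2263] [-0.     -0.      0.0002]
```

View pics/w8.png

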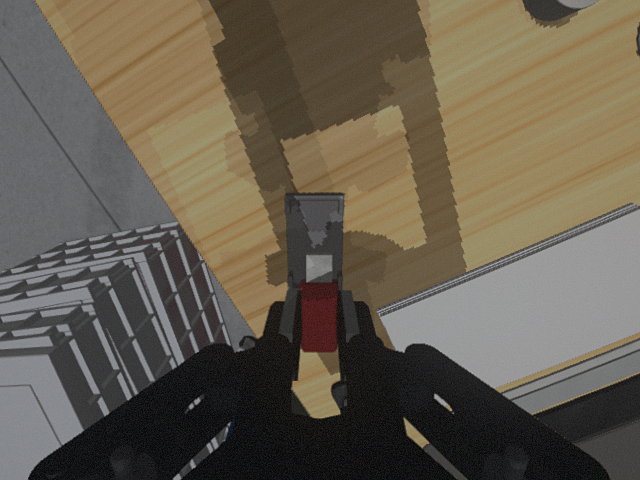

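Call:
carry_out(increments=[-0.0095,-0.005,0.06,0,0,0,-1,-0.0095,-0.005,0.13,0,0,0,-1,-0.0095,-0.005,0.18,0,0,0,-1,-0.0095,-0.005,0.205,0,0,0,-1,-0.0095,-0.005,0.219,0,0,0,-1,-0.0095,-0.005,0.2255,0,0,0,-1,-0.0095,-0.005,0.2255,0,0,0,-1,-0.0095,-0.005,0.2255,0,0,0,-0.2,-0.0095,-0.005,0.2255,0,0,0,-0.2,-0.0095,-0.005,0.2255,0,0,0,-0.2])

```text
time: 23.15
tool_pos: [600.7, -55.9, 9.1]
tcp_rot: [180.0, 0.0, 152.7]
ft_force: [0.6, -0.4, 0.8]
finger_gap: 33.7
grip_force: 0.0
```

Call:
carry_out(increments=[0,0,-0.03,0,0,0,-0.2,0,0,-0.1,0,0,0,-0.2,0,0,-0.2,0,0,0,-0.2,0,0,-0.3,0,0,0,-0.2,0,0,-0.4,0,0,0,-0.2,0.1,0,-0.5,0,0,0,-0.2,0.2,0,-0.5,0,0,0,-0.2,0.3,0,-0.5,0,0,0,-0.2,0.35,0,-0.5,0,0,0,-0.2,0.35,0,-0.5,0,0,0,-0.2])

```text
time: 24.4
tool_pos: [475.8, 8.9, 210.0]
tcp_rot: [180.0, 0.1, 152.7]
ft_force: [-0.5, -0.1, 0.1]
finger_gap: 34.1
grip_force: 0.0
```

Run:
```python
from h import *
T=viewer.snapshot('top'); S=viewer.snapshot('scene')
a=cv2.resize(T[150:335,140:490],(757,400),interpolation=cv2.INTER_CUBIC); cv2.imwrite('pics/top3.png',a[:,:,::-1])
cv2.imwrite('pics/s3.png',cv2.resize(S[140:410,220:540],(711,600),interpolation=cv2.INTER_CUBIC)[:,:,::-1])
plan((450,0,200,152))
```

```text
t 24.5 tcp [476.9   8.2 209.7] rot [1.7997e+02 1.0000e-01 1.5269e+02] gap 34.2 grip 0.0 ft [ 0.2  0.2 -0.3]
(450, 0, 200, 152) [ 0.0503 -0.049   0.0243] [0.0001 0.0003 0.0019]
```

View pics/top3.png

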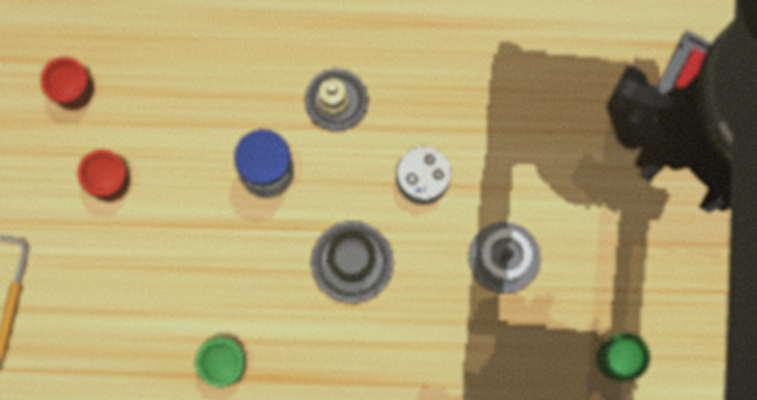

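View pics/s3.png

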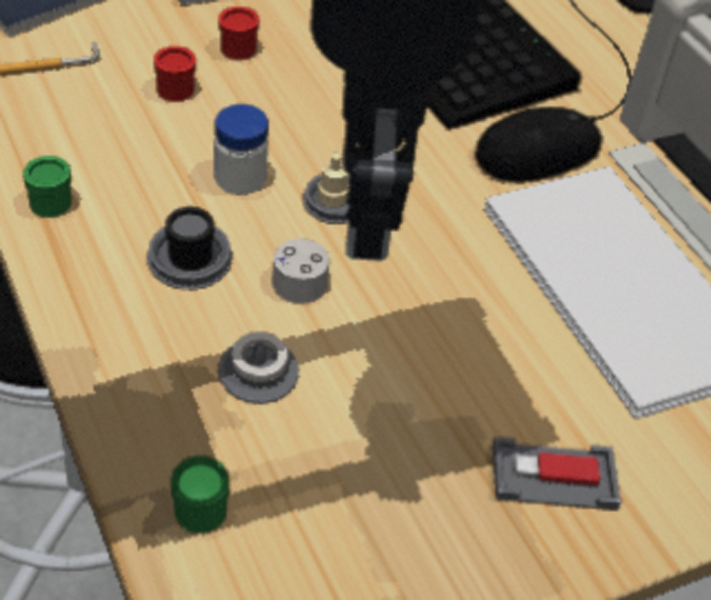

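The scene crop shows all four pieces seated. The loupe is in its cup (190,240), the gauge is upright (335,185), the ring is flat on the post (260,358), and the stick is flat in the tray (565,468). The jar and test piece have not moved, so I'm handing in.

```bash
python3 -c "
from bench import order
print(order.hand_in())"
```

```text
the job is handed in; nothing more can be done
None
```

The job is handed in at about 24.5 s: the loupe, gauge, ring and stick each sit in their holders, placed in the order asked, and the jar and test piece were left where they stood. The final camera views confirm this, but the hand-in returned no verdict.

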